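# Hold the last insert tub over the vacant tank bay

### The job

Two of the three bays of the empty, dry tank already have their insert tubs clipped in. Pick up the loose tub by its bar, carry it up and over the splash guard at the end of the tank, and stop with it hovering level over the vacant bay, lined up with the opening so that it could be lowered straight in, its underside about 15 mm above the tank's rim. Touch neither the tank nor the fitted tubs, leave the bottle, jar and cup alone, and finish still holding the tub there in the gripper: do not lower it in or let go.

Things in the scene. Friction and masses are not known exactly. Their poses are not given: they have to be found in the camera images.
- tub: Loose white insert tub on the table, open on top, about 0.25 kg. Origin: centre of its underside; z up, x along its bar handle. Box 100 (x) by 80 (y) by 75 mm high; thin flange 126 by 106 mm at 71 to 75 mm. Above the middle a straight bar along x. The same turned half round.
- tub_bar (a point): Centre of the loose tub's bar, 115 mm above its underside, axes as the tub's. Bar: 111 mm long (x), 12 mm thick (y), 14 mm high (z 108 to 122 mm above the underside), an upright 6 mm thick at either end, 33 mm of open air below it down to the flange. Grip it at its middle, closing along y; then the tub hangs level.
- tank: Fixed clear tank with a grey rim, 138 (x) by 354 (y) by 120 mm high, open on top; three bays in a row along its y, 118 mm apart. Origin: centre of its underside on the table; position and yaw vary. Each opening is 114 (x) by 94 mm (y): a tub goes in with its x (bar) along the tank's x, 7 mm to spare on every side.
- bay0 (a point): Centre of the opening of the bay at the tank's -y end (next to the splash guard), at rim height, 120 mm above the table. Axes as the tank's.
- bay1 (a point): The same for the middle bay.
- bay2 (a point): The same for the bay at the tank's +y end.
- guard_top (a point): Middle of the top edge of the splash guard, a white upright panel 10 mm thick and 142 mm wide fixed across the tank's -y end, 183 mm from the tank's middle; its top is 170 mm above the table.
- fitted_a: A tub just like the loose one (but fixed, with a black binder clip over its -x flange), hanging by its flange in one of the three bays, which one varies. Origin: centre of its underside, 49 mm above the table on the bay's centre line; its bar's top is 171 mm above the table, the clip's wire ends at about 157 mm.
- fitted_b: A second fitted tub, like fitted_a, in another bay. The bay that has neither is the vacant one (a small black aerator foot stands low on its floor).
- bottle: Bystander: brown bottle, 56 mm across, 130 mm high, on the table beyond the tank. Origin: centre of its underside.
- jar: Bystander: jar with a black cap, 64 mm across, 70 mm high, between the tank and the robot. Origin: centre of its underside.
- cup: Bystander: white cup, 70 mm across, 85 mm high, to the left of the tank. Origin: centre of its underside.
Not all that is in view belongs to the job. Leave any orange look-alike of the tub alone.

How it is judged:
By the outcome, as a careful person would: the job done as asked, in the order asked, and still so for the second after the job is handed in, while the arm keeps its last pose, push and grip.
It also fails if it takes over 51 s, if anything falls off the work surface, if the arm or the gripper's body presses on something with over 40 N, if the wrist force passes 120 N, or if a joint passes its speed limit or range.

### The arm

A 7-joint arm with a two-finger parallel gripper is mounted at the origin on the work surface. World frame = base frame: x ahead of the robot, y to its left, z up, the work surface at z = 0. Lengths are in m, angles in rad, forces in N, time in s.
With the tool pointing down it reaches from about 0.4 to 0.85 m from the base axis. Payload 10.4 kg.
Tool frame: the origin (TCP) lies at the very end of the fingers, on their centre line; the grasp point (between the pads) lies 19 mm behind it; z points along the fingers, y is the direction in which the jaws open and shut (so a half turn about z gives the same grasp; the last joint's range is limited). The gripper opens to 85 mm and grips with 20 to 120 N. Pads are 22 mm wide; open, the fingers measure 114 mm over their backs; the gripper's body (76 mm by 85 mm) begins 54 mm behind the grasp point. The pads swing forward as they close: fully open they stand 13 mm farther back than shut.
Start: joints at [1.157, 0.332, -0.065, 1.46, 0.022, 1.35, -0.088], TCP at [0.238, -0.578, 0.231] pointing down, gripper open.
Joint ranges: [-2.6, 2.6], [-0.5, 2.12], [-1.47, 1.34], [0.16, 2.42], [-1.27, 4.41], [0.06, 2.06], [-2.6, 2.6]. Speed limits (rad/s): [2.22, 2.22, 2.79, 2.79, 3.14, 3.14, 3.14].

### API

Orientations are given as a unit quaternion [x, y, z, w].
In Python, from workcell import manip gives the robot as it stands.
- The arm moves only by the tool arm_command, never from a script. Its arguments are lists of equal length, an entry for each row: "slide": the shift along the tool's x, y, z in mm, a list of three; "turn": the turn about the tool's z in degrees; "grip": the closure, from 0 (fully open) to 1 (shut). In form: {"slide": [[tx, ty, tz], ...], "turn": [turn, ...], "grip": [grip, ...]}. A call has 1 to 10 rows; each row shifts and turns the commanded pose from where the row before left it, along the tool's axes as they then stand; what a row does not reach is not made up. A row lasts 1/12 s, in which the tool goes at most 41.7 mm and 7.16 degrees, less where a joint would pass 70% of its speed; a pose out of reach is approached as far as the arm can. A call with a gripper value outside its range is refused whole. The fingers move at their own pace and stop on an object; "newtons" is the grip in N (left out, the last holds). Time passes only in rows, so rows that do not move let the fingers close. It gives the time, the measured TCP pose, the force and the opening at its end, in the units of the state.
- manip.get_obs(): the state, without advancing time (a new reading comes with each control period).
- manip.camera(name): name is "side" or "top" or "wrist"; returns the picture (400x640x3 uint8, blue, green, red); there is no depth.
- manip.camera_info(name): a dict with "fx", "fy", "cx", "cy" (pixels), "rvec" (rotation vector, rad) and "tvec" (3), from world to camera coordinates, as OpenCV has them. Camera axes: x right, y down, z forward; pixel columns grow to the right and rows downward; lengths in m; the calibration is good to about 2 mm. A picture is of the moment at which its call begins: read the wrist's pose just before it. camera_info takes no time and is no camera call; for the wrist camera it gives the pose at the moment of the call.
- manip.hand_in(): hands the job in, once; it reports no verdict.
Trained networks look in the newest picture that a camera, given by its name, has taken for a name from the list of things; names that differ only in an ending like _2 or _b are one class to them, and where a whole thing is asked for, a point or a joint stands for the part that bears it (a point fixed in the world has none). Each returns a list of dicts, best first, with "score" (0 to 1); they miss things now and then, are a little off and sometimes report something else, mostly with a low value. They report only what shows in the picture. A call takes as long as a camera call. They do not tell look-alikes from the thing itself.
- manip.cut_out(target, camera): "pixels" (400x640 bool, what is visible of it).
- manip.tip_of(target, camera): "xyz" ([x, y, z] in m, in the coordinates of the camera as it stood for that picture, good to about 4 mm: a listed point, or the origin of a listed thing).
The state is a dict: "clock": time; "joint_pos": joint angles; "joint_velocities": joint speeds; "tau": joint torques, N m; "position": TCP position; "ee_rot": TCP orientation; "ft_force": force on the tool from outside, world axes, zero at the start; "torque": the same for the moment, N m; "grip_width": opening from 0.0 (shut) to 1.0 (fully open).
Only numpy, scipy, OpenCV 4.12 (cv2) and the standard library are available. Lean on these libraries where they do the work, as an engineer would, in place of code of your own. Each camera call takes 0.05 s, during which the arm holds its last target.

## Working session

There is one attempt and no reset: what is moved stays moved. The work goes in short steps, Python scripts to look and compute and a tool call to move; the robot and the scene stay as the last step left them, time stands still between calls to the robot, and variables do not carry over. Pictures are saved under pics/ and viewed, and the job is handed in when it is done.

Besides the shell and the picture viewer there is one more tool, called after "Emit:" as name(argument=value, ...), one argument or row to a line, values as JSON. arm_command: Moves the arm, as the interface text tells. Its arguments: {"type":"object","properties":{"slide":{"type":"array","items":{"type":"array","items":{"type":"number"}}},"turn":{"type":"array","items":{"type":"number"}},"grip":{"type":"array","items":{"type":"number"}},"newtons":{"type":"number"}},"required":["slide","turn","grip"]}

```bash
mkdir -p pics; ls
python3 - <<'E'
from workcell import manip
import cv2, numpy as np
o=manip.get_obs(); print(o['clock'],o['position'],o['ee_rot'],o['grip_width'],o['ft_force'])
for n in ['side','top','wrist']:
    im=manip.camera(n); cv2.imwrite(f'pics/{n}0.png',im)
    i=manip.camera_info(n); R=cv2.Rodrigues(np.array(i['rvec'],float))[0]; t=np.array(i['tvec'],float).reshape(3)
    print(n,i['fx'],i['cx'],i['cy'],'cam pos',-R.T@t)
    for tg in ['tub','tub_bar','tank','bay0','bay1','bay2','guard_top','fitted_a']:
        if n=='wrist' and tg not in('tub','tub_bar'):continue
        for r in manip.tip_of(tg,n):
            x=R.T@(np.array(r['xyz'])-t); print(tg,round(r['score'],2),x.round(4))
print(manip.get_obs()['clock'])
E
```

```text
pics
0.0 [ 0.23791851 -0.57753128  0.23051604] [ 9.80969485e-01  1.94160626e-01 -1.79376982e-04 -6.99650773e-04] 1.0006709394926119 [ 0.88892975 -0.35387117  0.23870847]
side 421.61577121970157 313.1594396552768 198.81183744522696 cam pos [0.45006287 1.07956958 0.92784847]
tub 0.93 [ 0.2839 -0.3292 -0.0005]
tub 0.9 [ 0.3637 -0.5159 -0.0085]
tub 0.88 [ 0.6908 -0.4509 -0.0008]
tub 0.85 [ 0.4758 -0.3367 -0.004 ]
tub 0.63 [ 0.6745 -0.2581 -0.0029]
tub_bar 0.86 [ 0.2786 -0.3281  0.1122]
tub_bar 0.71 [ 0.6941 -0.4494  0.1151]
tub_bar 0.64 [ 0.6681 -0.2594  0.1176]
tub_bar 0.57 [ 0.3681 -0.5174  0.1138]
tank 0.66 [ 0.5515  0.0474 -0.0025]
bay0 0.56 [ 0.3956 -0.0049 -0.0012]
bay1 0.56 [ 0.3956 -0.0049 -0.0012]
bay2 0.56 [ 0.3956 -0.0049 -0.0012]
guard_top 0.63 [ 0.5373 -0.1409  0.1692]
fitted_a 0.87 [ 0.5439 -0.0732  0.0464]
fitted_a 0.61 [0.5506 0.0428 0.0513]
top 496.4975010463285 311.4765011496003 199.66455086661236 cam pos [ 0.28956416 -0.0420413   1.50274283]
tub 0.94 [ 4.699e-01 -3.368e-01  1.000e-04]
tub 0.91 [ 0.3633 -0.5167 -0.0014]
tub 0.88 [ 0.2745 -0.333   0.0006]
tub 0.78 [ 0.6688 -0.2569  0.0021]
tub 0.63 [ 6.905e-01 -4.590e-01 -3.000e-04]
tub_bar 0.9 [ 0.2736 -0.336   0.1164]
tub_bar 0.66 [ 0.6652 -0.261   0.1142]
tub_bar 0.63 [ 0.3639 -0.5184  0.1171]
tub_bar 0.57 [ 0.4743 -0.3379  0.1171]
tub_bar 0.56 [ 0.6898 -0.4572  0.1193]
tub_bar 0.37 [ 0.5413 -0.0751  0.0501]
tank 0.41 [ 0.4728 -0.3342  0.0025]
bay0 0.91 [0.5585 0.1608 0.121 ]
bay1 0.91 [0.5585 0.1608 0.121 ]
bay2 0.91 [0.5585 0.1608 0.121 ]
guard_top 0.84 [ 0.5374 -0.1407  0.1769]
fitted_a 0.83 [0.5483 0.0459 0.0482]
fitted_a 0.64 [ 0.5439 -0.0727  0.0488]
wrist 294.0047747339441 322.3361206320463 202.2390738341995 cam pos [ 0.30879872 -0.54882734  0.37380169]
tub 0.78 [ 0.3676 -0.519  -0.0024]
tub_bar 0.97 [ 0.2784 -0.3304  0.114 ]
tub_bar 0.86 [ 0.3647 -0.5136  0.1175]
1.05
```

View pics/top0.png

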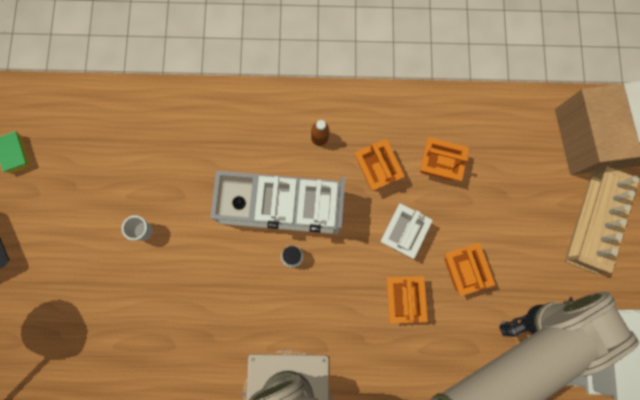

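View pics/side0.png

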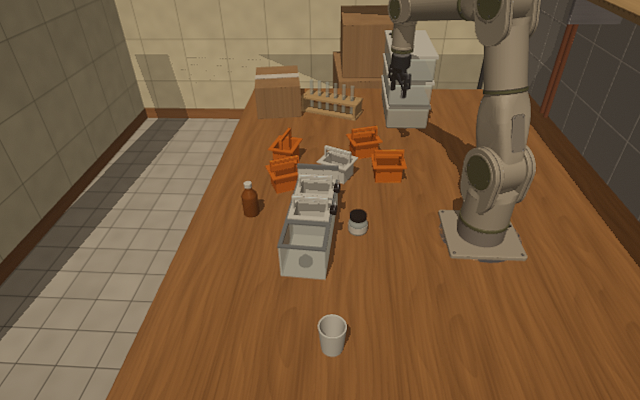

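View pics/wrist0.png

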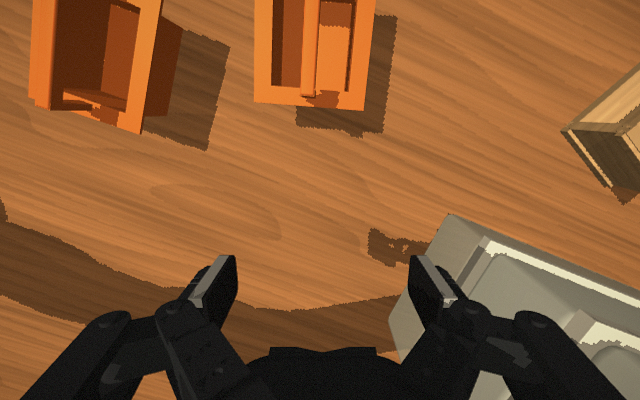

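Candidates in the top view: the white loose tub at (407,231). The orange look-alikes are at (380,165), (445,160), (470,270) and (408,300), and the fitted white tubs are at (277,200) and (318,204). I choose the white one at (407,231), about (0.473, -0.337). The vacant bay is at (237,198), the +y end, so it is bay2. Next is a close crop to check the choice and get its yaw.

```bash
cat > h.py <<'E'
from workcell import manip
import cv2, numpy as np
def cam(n):
    i=manip.camera_info(n); R=cv2.Rodrigues(np.array(i['rvec'],float))[0]; t=np.array(i['tvec'],float).reshape(3)
    K=np.array([[i['fx'],0,i['cx']],[0,i['fy'],i['cy']],[0,0,1.]]); return K,R,t
def proj(c,P):
    K,R,t=c; q=(np.atleast_2d(P)@R.T+t)@K.T; return q[:,:2]/q[:,2:]
def unproj(c,uv,z):
    K,R,t=c; o=-R.T@t; d=(np.column_stack([np.atleast_2d(uv),np.ones(len(np.atleast_2d(uv)))])@np.linalg.inv(K).T)@R
    return o+d*((z-o[2])/d[:,2])[:,None]
def tubpts(x,y,yaw,z0=0):
    c,s=np.cos(yaw),np.sin(yaw); f=lambda L:np.array([[x+c*a-s*b,y+s*a+c*b,z0+h] for a,b,h in L])
    fl=f([(63,53,75),(-63,53,75),(-63,-53,75),(63,-53,75)] if 0 else [(.063,.053,.075),(-.063,.053,.075),(-.063,-.053,.075),(.063,-.053,.075)])
    bar=f([(.0555,.006,.122),(-.0555,.006,.122),(-.0555,-.006,.122),(.0555,-.006,.122)])
    return fl,bar
def draw(im,c,polys,s=1,off=(0,0),col=(0,255,0)):
    for P in polys:
        q=((proj(c,P)-off)*s).round().astype(int); cv2.polylines(im,[q.reshape(-1,1,2)],True,col,1)
E
python3 - <<'E'
from h import *
c=cam('top'); im=cv2.imread('pics/top0.png')
x0,y0,w,h,s=370,190,80,80,7
cr=cv2.resize(im[y0:y0+h,x0:x0+w],None,fx=s,fy=s,interpolation=cv2.INTER_CUBIC)
cv2.imwrite('pics/crop_tub.png',cr)
x0,y0,w,h,s=200,160,160,90,5
cr=cv2.resize(im[y0:y0+h,x0:x0+w],None,fx=s,fy=s,interpolation=cv2.INTER_CUBIC)
cv2.imwrite('pics/crop_tank.png',cr)
K,R,t=cam('wrist'); print('wrist axis',R[2],R[0])
E
```

```text
wrist axis [-0.27572952 -0.11301276 -0.95456867] [ 3.81826211e-01 -9.24233730e-01 -8.70086621e-04]
```

View pics/crop_tub.png

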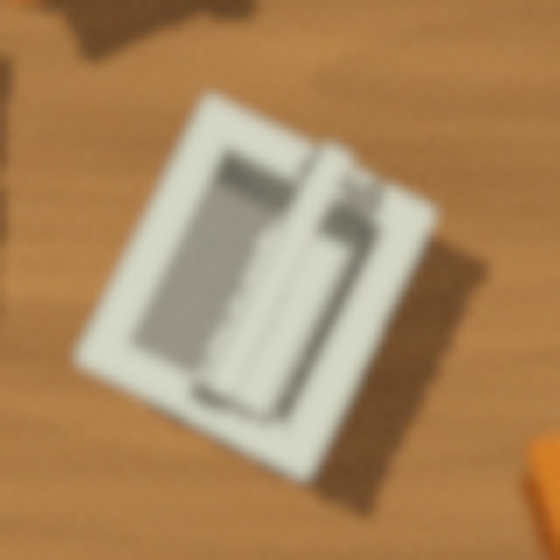

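View pics/crop_tank.png

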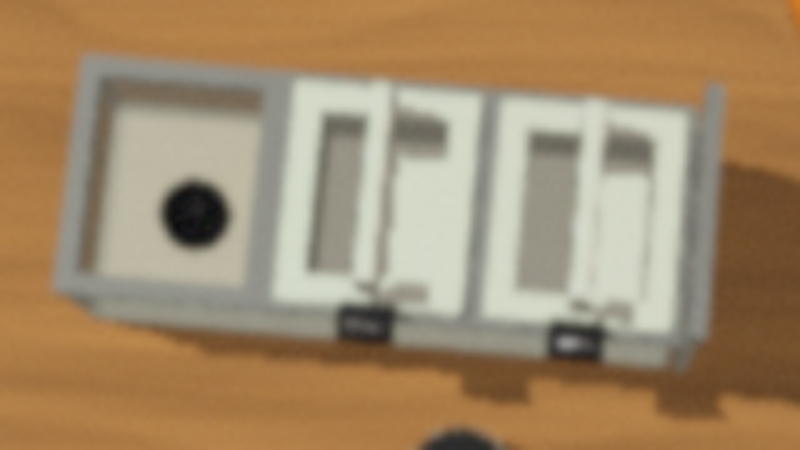

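The crop confirms a white tub with flange corners at crop (207,93), (440,213), (308,483) and (75,358), and the bar running upper right to lower left. The tank crop shows the vacant bay at the +y end with the aerator foot, and the guard at the right end.

Run:
```python
from h import *
from scipy.optimize import least_squares
c=cam('top')
q=np.array([(207,93),(440,213),(308,483),(75,358)])/7+[370,190]-0.5+0.5/7
P=unproj(c,q,0.075); print(P.round(4), np.linalg.norm(np.roll(P,-1,0)-P,axis=1).round(4), P.mean(0).round(4))
for a,b in ((0,3),(1,2)):
    d=P[a]-P[b]; print('bar yaw deg',np.degrees(np.arctan2(d[1],d[0])))
q=np.array([(83,55),(55,292),(103,80),(266,92),(248,290),(93,275)])/5+[200,160]-0.5+.1
T=unproj(c,q,0.12); print(T.round(4))
print('inner centre',T[2:].mean(0))
im=cv2.imread('pics/top0.png')
cr=cv2.resize(im[160:250,200:360],None,fx=5,fy=5,interpolation=cv2.INTER_CUBIC)
for yaw,col in ((-4.,(0,0,255)),):
  y=np.radians(yaw); ex=np.array([np.cos(y),np.sin(y),0]); ey=np.array([-np.sin(y),np.cos(y),0])
  b2=np.array([.5585,.1608,.12]); 
  poly=[]
  for k in range(3):
    b=b2-k*.118*ey; poly.append(np.array([b+sx*.057*ex+sy*.047*ey for sx,sy in((1,1),(1,-1),(-1,-1),(-1,1))]))
  t=b2-.118*ey
  poly.append(np.array([t+sx*.069*ex+sy*.177*ey for sx,sy in((1,1),(1,-1),(-1,-1),(-1,1))]))
  g=t-.183*ey;g[2]=.17
  poly.append(np.array([g+sx*.071*ex+sy*.005*ey for sx,sy in((1,1),(1,-1),(-1,-1),(-1,1))]))
  draw(cr,c,poly,5,(199.5,159.5),col)
cv2.imwrite('pics/tankfit.png',cr)
```

```text
[[ 0.5535 -0.3178  0.075 ]
 [ 0.5045 -0.4143  0.075 ]
 [ 0.3916 -0.3566  0.075 ]
 [ 0.4414 -0.2613  0.075 ]] [0.1082 0.1268 0.1075 0.1256] [ 0.4728 -0.3375  0.075 ]
bar yaw deg -26.74323968433453
bar yaw deg -27.063906775841083
[[0.6293 0.2133 0.12  ]
 [0.4922 0.222  0.12  ]
 [0.6148 0.2012 0.12  ]
 [0.6096 0.1082 0.12  ]
 [0.4953 0.114  0.12  ]
 [0.5023 0.2013 0.12  ]]
inner centre [0.55550053 0.15618226 0.12      ]
```

View pics/tankfit.png

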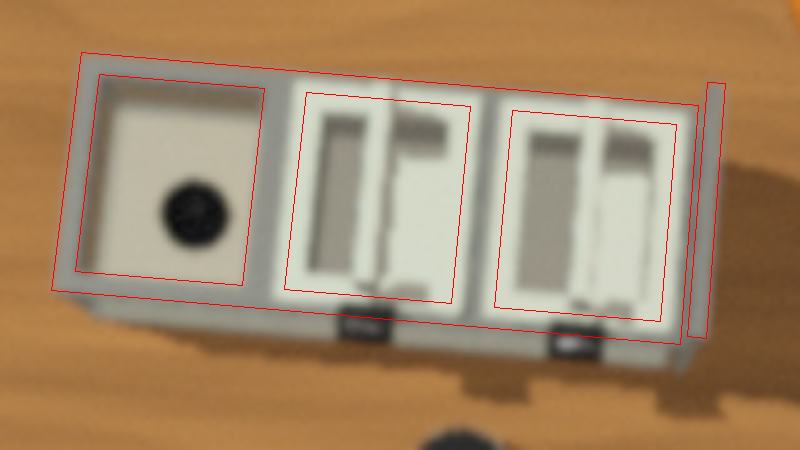

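The overlay with the tank at yaw -4° fits the picture to about 2 mm. The tub's flange measures 126 x 108 mm, as it should, centred at (0.473, -0.3375) with the bar at -26.9°. I'll move above it now.

Emit:
arm_command(
  slide=[
    [31,-13,0],
    [31,-13,0],
    [31,-13,0],
    [31,-13,0],
    [31,-13,0],
    [31,-13,0],
    [31,-13,0],
    [31,-13,0],
    [31,-13,0],
    [30,-15,0],
  ],
  turn=[0,0,0,0,0,0,0,0,0,0],
  grip=[0,0,0,0,0,0,0,0,0,0],
)

```text
clock: 1.88
position: [0.4746, -0.337, 0.2315]
ee_rot: [0.981, 0.194, 0.0, 0.0]
ft_force: [-0.2, -0.8, -0.7]
grip_width: 1.001
```

Emit:
arm_command(
  slide=[
    [0,0,0],
    [0,0,0],
    [0,0,0],
    [0,0,0],
    [0,0,0],
    [0,0,0],
    [0,0,0],
    [0,0,0],
    [0,0,0],
    [0,0,0],
  ],
  turn=[5,5,5,5,5,5,5,5,5,4.3],
  grip=[0,0,0,0,0,0,0,0,0,0],
)

```text
clock: 2.72
position: [0.4736, -0.3382, 0.2314]
ee_rot: [0.972, -0.235, 0.0, 0.0]
ft_force: [-0.3, 0.4, 0.1]
grip_width: 1.002
```

Run:
```python
from h import *
from scipy.spatial.transform import Rotation as Ro
o=manip.get_obs(); c=cam('wrist'); im=manip.camera('wrist')
R=Ro.from_quat(o['ee_rot']).as_matrix(); print(o['clock'],o['position'],R.round(4).tolist(),o['joint_pos'].round(2) if hasattr(o['joint_pos'],'round') else o['joint_pos'])
K,Rc,t=c
for tg in('tub','tub_bar'):
  for r in manip.tip_of(tg,'wrist'): print(tg,round(r['score'],2),(Rc.T@(np.array(r['xyz'])-t)).round(4))
cv2.imwrite('pics/w1raw.png',im)
draw(im,c,tubpts(.4728,-.3375,np.radians(-26.9)))
cv2.imwrite('pics/w1.png',im)
```

```text
2.7167 [ 0.47355305 -0.33815342  0.23140418] [[0.8897, -0.4566, 0.0002], [-0.4566, -0.8897, -0.0001], [0.0002, 0.0, -1.0]] [ 0.69  0.24 -0.17  1.57  0.04  1.33 -1.54]
tub 0.94 [ 0.4735 -0.3346  0.0038]
tub 0.92 [ 3.666e-01 -5.188e-01 -1.000e-04]
tub 0.8 [ 0.6715 -0.257   0.0023]
tub 0.63 [ 0.2794 -0.3309 -0.0012]
tub_bar 0.89 [ 0.3647 -0.5154  0.1161]
tub_bar 0.88 [ 0.6677 -0.2568  0.1207]
tub_bar 0.72 [ 0.473  -0.3327  0.1133]
tub_bar 0.61 [ 0.2798 -0.3283  0.1155]
```

View pics/w1.png

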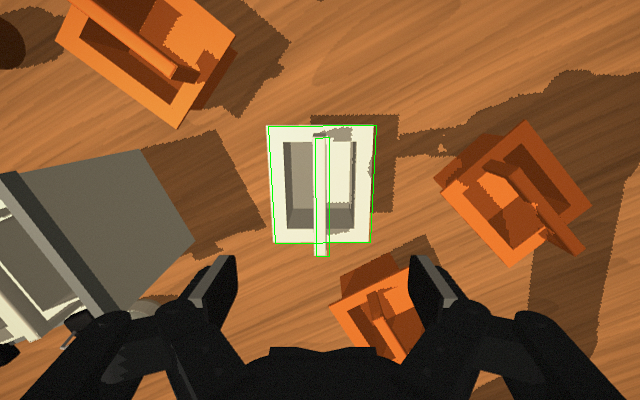

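The white tub's flange (corners at (267,126), (376,124), (371,242), (274,243)) matches the overlay, with a 1 px (1 mm) shift to the left. I'll correct by that and descend 135 mm.

Emit:
arm_command(
  slide=[
    [-1,-1,20],
    [0,0,20],
    [0,0,20],
    [0,0,20],
    [0,0,15],
    [0,0,15],
    [0,0,10],
    [0,0,10],
    [0,0,5.4],
    [0,0,0],
  ],
  turn=[0,0,0,0,0,0,0,0,0,0],
  grip=[0,0,0,0,0,0,0,0,0,0],
)

```text
clock: 3.7
position: [0.4727, -0.3365, 0.0949]
ee_rot: [0.973, -0.232, -0.001, -0.0]
ft_force: [-0.6, -0.4, 0.5]
grip_width: 0.999
```

Run:
```python
from h import *
im=manip.camera('wrist'); cv2.imwrite('pics/w2.png',im)
im=manip.camera('side'); cv2.imwrite('pics/s2.png',cv2.resize(im[90:230,230:450],None,fx=3.5,fy=3.5,interpolation=cv2.INTER_CUBIC))
```

```text
(no output)
```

View pics/w2.png

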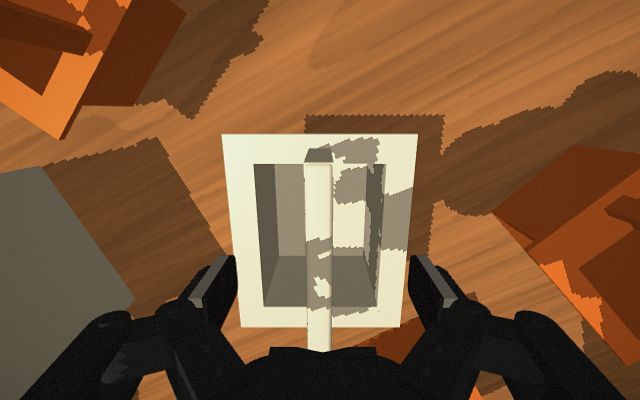

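View pics/s2.png

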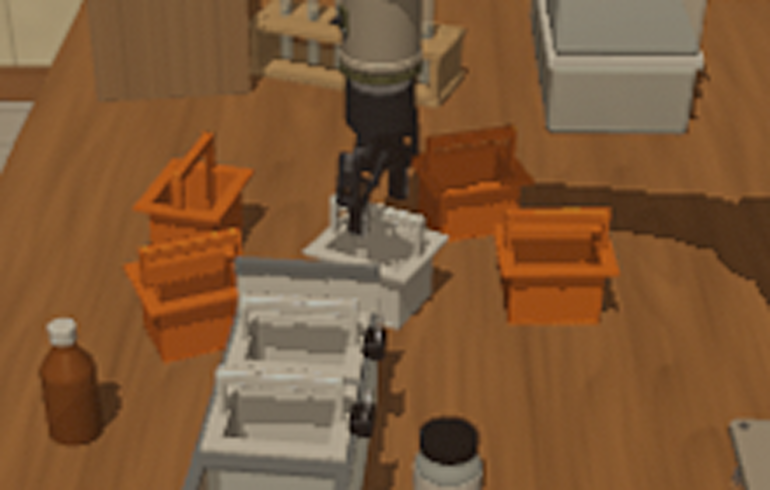

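The bar runs at column 318 between the fingers (mid at 323), so I'll shift 1.5 mm to the left and close.

Emit:
arm_command(
  slide=[
    [0,-1.5,0],
    [0,0,0],
    [0,0,0],
    [0,0,0],
    [0,0,0],
    [0,0,0],
    [0,0,0],
    [0,0,0],
    [0,0,0],
    [0,0,0],
  ],
  turn=[0,0,0,0,0,0,0,0,0,0],
  grip=[0,0.5,0.7,1,1,1,1,1,1,1],
  newtons=60,
)

```text
clock: 4.63
position: [0.474, -0.3354, 0.0961]
ee_rot: [0.973, -0.233, 0.0, -0.0]
ft_force: [0.5, 1.4, 1.3]
grip_width: 0.126
```

Emit:
arm_command(
  slide=[
    [0,0,0],
    [0,0,0],
    [0,0,0],
    [0,0,0],
    [0,0,0],
    [0,0,-5],
    [0,0,-5],
    [0,0,-10],
    [0,0,0],
    [0,0,0],
  ],
  turn=[0,0,0,0,0,0,0,0,0,0],
  grip=[1,1,1,1,1,1,1,1,1,1],
  newtons=60,
)

```text
clock: 5.47
position: [0.4741, -0.3359, 0.1168]
ee_rot: [0.973, -0.233, 0.001, 0.0]
ft_force: [-0.4, 0.1, -2.2]
grip_width: 0.127
```

Run:
```python
from h import *
im=manip.camera('wrist'); cv2.imwrite('pics/w3.png',im)
im=manip.camera('side'); cv2.imwrite('pics/s3.png',cv2.resize(im[90:230,230:450],None,fx=3.5,fy=3.5,interpolation=cv2.INTER_CUBIC))
```

```text
(no output)
```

View pics/w3.png

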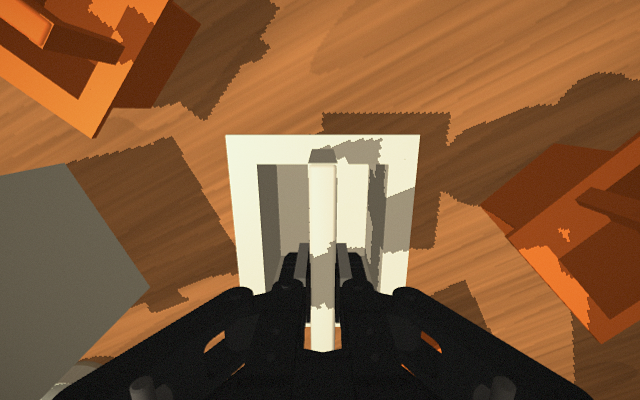

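View pics/s3.png

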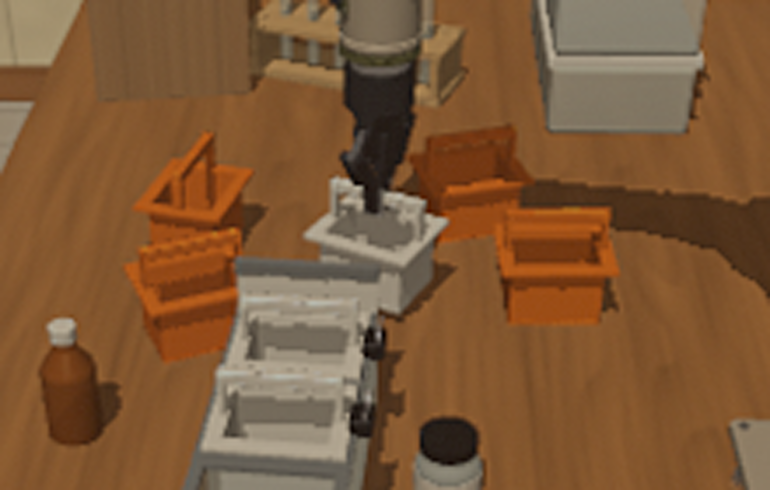

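The grip holds: opening is 0.127 (about 11 mm), the wrist force is -2.2 N, and the tub rose with the hand at the same image scale. I'll lift another 190 mm and turn to the tank's yaw.

Emit:
arm_command(
  slide=[
    [0,0,-10],
    [0,0,-20],
    [0,0,-22],
    [0,0,-24],
    [0,0,-24],
    [0,0,-24],
    [0,0,-22],
    [0,0,-20],
    [0,0,-16],
    [0,0,-8],
  ],
  turn=[0,0,0,0,0,0,0,0,0,0],
  grip=[1,1,1,1,1,1,1,1,1,1],
)

```text
clock: 6.4
position: [0.4742, -0.3357, 0.3089]
ee_rot: [0.973, -0.233, 0.001, 0.001]
ft_force: [-0.0, -0.3, -2.2]
grip_width: 0.13
```

Emit:
arm_command(
  slide=[
    [0,0,0],
    [0,0,0],
    [0,0,0],
    [0,0,0],
    [0,0,0],
    [0,0,0],
    [0,0,0],
    [0,0,0],
    [0,0,0],
    [0,0,0],
  ],
  turn=[-2,-3,-3,-3,-3,-3,-3,-2.9,0,0],
  grip=[1,1,1,1,1,1,1,1,1,1],
)

```text
clock: 7.23
position: [0.4736, -0.3353, 0.3056]
ee_rot: [0.999, -0.036, -0.0, -0.0]
ft_force: [-0.4, 0.2, -2.1]
grip_width: 0.13
```

Run:
```python
from h import *
from scipy.spatial.transform import Rotation as Ro
o=manip.get_obs(); c=cam('wrist'); im=manip.camera('wrist'); cv2.imwrite('pics/w4.png',im)
R=Ro.from_quat(o['ee_rot']).as_matrix(); print(o['position'],R.round(4).tolist(),o['ft_force'],o['torque'],o['grip_width'])
p=o['position']; yaw=np.arctan2(R[1,0],R[0,0])
draw(im,c,tubpts(p[0],p[1],yaw,p[2]-.096)); cv2.imwrite('pics/w4o.png',im)
im=manip.camera('side'); cv2.imwrite('pics/s4.png',cv2.resize(im[60:230,230:450],None,fx=3.5,fy=3.5,interpolation=cv2.INTER_CUBIC))
```

```text
[ 0.47356653 -0.33534957  0.30561489] [[0.9974, -0.0715, -0.0006], [-0.0715, -0.9974, 0.0004], [-0.0006, -0.0003, -1.0]] [-0.42658891  0.20921567 -2.05625839] [-0.00953125 -0.00729457  0.04934182] 0.1300358728565174
```

View pics/w4o.png

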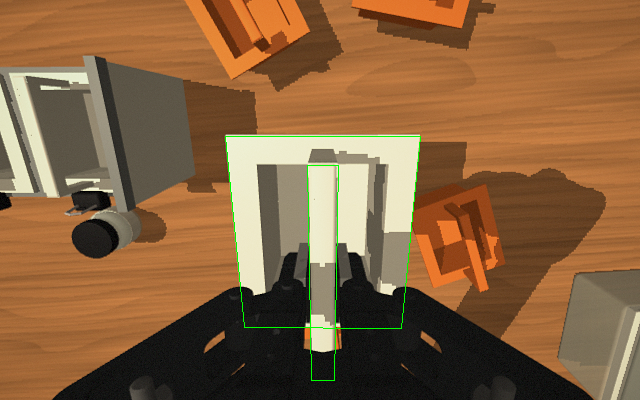

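View pics/s4.png

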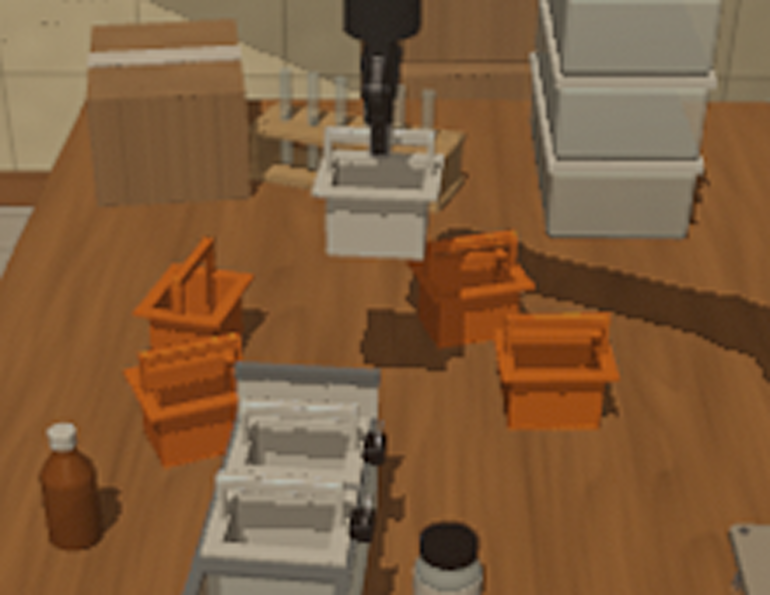

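The nominal in-hand model overlays the tub to within 1 px, so it hangs level and centred, with its underside at about 0.21 m. Next I'll move onto the tank's axis, go over the guard, and stop partway to measure the vacant bay from close by.

Emit:
arm_command(
  slide=[
    [8,0,0],
    [17,0,0],
    [17,0,0],
    [7,0,0],
    [0,-10,0],
    [0,-20,0],
    [0,-25,0],
    [0,-25,0],
    [0,-25,0],
    [0,-25,0],
  ],
  turn=[0,0,0,0,0,0,0,0,0,0],
  grip=[1,1,1,1,1,1,1,1,1,1],
)

```text
clock: 8.17
position: [0.5313, -0.2076, 0.306]
ee_rot: [0.999, -0.035, 0.0, 0.0]
ft_force: [0.3, 0.1, -1.5]
grip_width: 0.126
```

Emit:
arm_command(
  slide=[
    [0,-25,0],
    [0,-25,0],
    [0,-25,0],
    [0,-25,0],
    [0,-25,0],
    [0,-20,0],
    [0,-15,0],
    [0,-10,0],
    [0,0,0],
    [0,0,0],
  ],
  turn=[0,0,0,0,0,0,0,0,0,0],
  grip=[1,1,1,1,1,1,1,1,1,1],
)

```text
clock: 9.0
position: [0.5434, -0.0399, 0.306]
ee_rot: [0.999, -0.035, 0.0, 0.0]
ft_force: [-0.2, -1.3, -2.0]
grip_width: 0.128
```

```bash
cat >> h.py <<'E'
def tankpolys(b2,yawdeg):
  y=np.radians(yawdeg); ex=np.array([np.cos(y),np.sin(y),0]); ey=np.array([-np.sin(y),np.cos(y),0]); b2=np.array([b2[0],b2[1],.12])
  t=b2-.118*ey; sq=((1,1),(1,-1),(-1,-1),(-1,1))
  r=[np.array([b2+sx*.057*ex+sy*.047*ey for sx,sy in sq]),np.array([t+sx*.069*ex+sy*.177*ey for sx,sy in sq])]
  g=t-.183*ey;g[2]=.17; r.append(np.array([g+sx*.071*ex+sy*.005*ey for sx,sy in sq])); return r
E
python3 - <<'E'
from h import *
o=manip.get_obs(); c=cam('wrist'); im=manip.camera('wrist'); cv2.imwrite('pics/w5.png',im)
print(o['position'],o['ee_rot'],o['grip_width'])
K,Rc,t=c
for tg in('bay2','guard_top','tank'):
  for r in manip.tip_of(tg,'wrist'): print(tg,round(r['score'],2),(Rc.T@(np.array(r['xyz'])-t)).round(4))
np.savez('w5.npz',K=K,R=Rc,t=t)
draw(im,c,tankpolys((.557,.159),-4.)); cv2.imwrite('pics/w5o.png',im)
E
```

```text
[ 0.54341073 -0.03990359  0.30595273] [ 9.99390779e-01 -3.48995681e-02  1.10652135e-05  3.01038736e-04] 0.1276114242720638
bay2 0.67 [0.5591 0.1606 0.1186]
guard_top 0.75 [ 0.5385 -0.1384  0.1693]
guard_top 0.67 [ 0.5442 -0.0374  0.2127]
```

View pics/w5o.png

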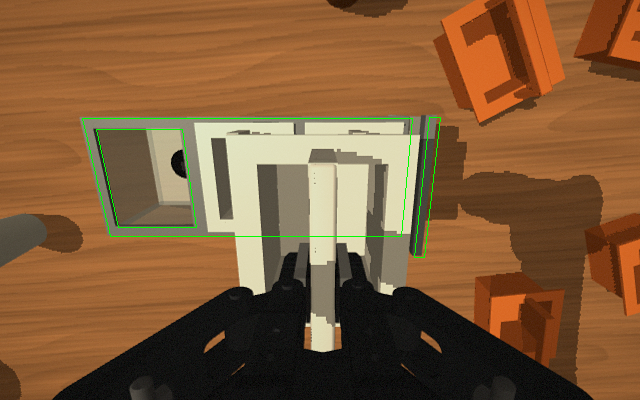

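Run:
```python
from h import *
d=np.load('w5.npz'); c=(d['K'],d['R'],d['t']); im=cv2.imread('pics/w5.png')
x0,y0,w,h,s=70,105,150,145,5
cr=cv2.resize(im[y0:y0+h,x0:x0+w],None,fx=s,fy=s,interpolation=cv2.INTER_CUBIC)[:600]
cr2=cr.copy(); draw(cr2,c,tankpolys((.557,.159),-4.),s,(x0-.5,y0-.5))
cv2.imwrite('pics/c5.png',cr);cv2.imwrite('pics/c5o.png',cr2)
x0,y0,w,h,s=390,105,60,115,5
cr=cv2.resize(im[y0:y0+h+40,x0:x0+w],None,fx=s-1.5,fy=s-1.5,interpolation=cv2.INTER_CUBIC)
draw(cr,c,tankpolys((.557,.159),-4.),s-1.5,(x0-.5,y0-.5)); cv2.imwrite('pics/c5g.png',cr)
```

```text
(no output)
```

View pics/c5.png

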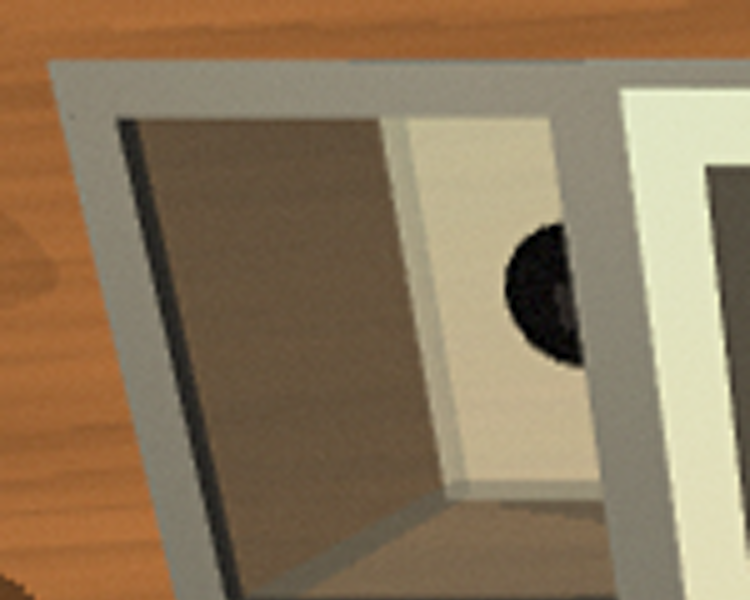

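View pics/c5o.png

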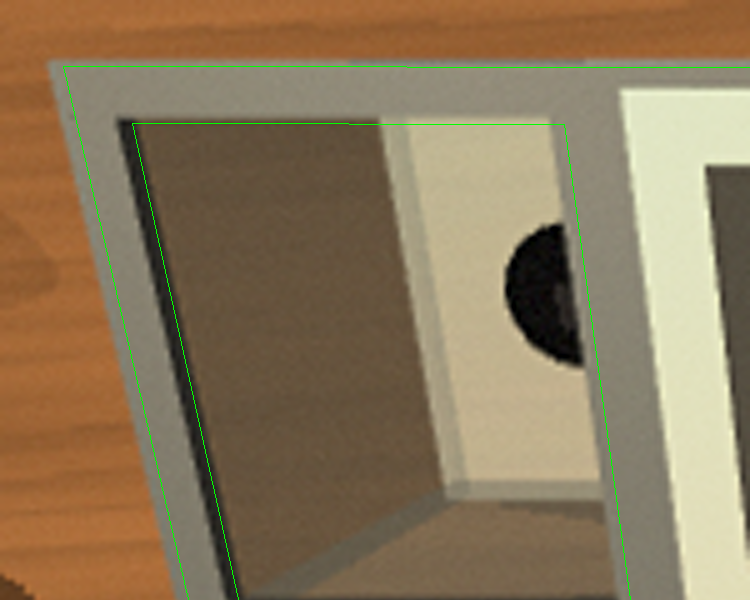

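View pics/c5g.png

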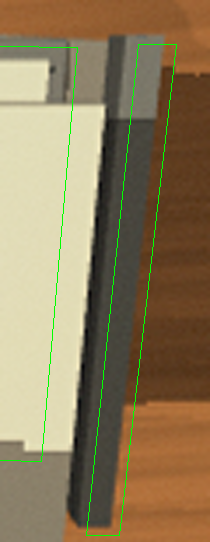

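Run:
```python
from h import *
from scipy.optimize import least_squares
d=np.load('w5.npz'); c=(d['K'],d['R'],d['t'])
S=lambda u,v:np.array([u,v])/5+[69.5,104.5]; G=lambda u,v:np.array([u,v])/3.5+[389.5,104.5]
obs=[(0,3,0,S(50,62),S(172,590)), (0,)][:0]
# lines: (poly,i,j, image points)
L=[(1,3,0,[S(50,62),S(172,590)][:1]),]
# poly order: (1,1),(1,-1),(-1,-1),(-1,1)
lines=[(1,0,3,[S(52,75),S(172,590)]),(1,0,1,[S(100,61),S(300,61)]),(0,0,3,[S(119,125),S(228,590)]),(0,0,1,[S(200,118),S(500,118)]),(0,1,2,[S(552,130),S(618,590)]),(0,2,3,[S(300,597),S(560,597)])]
gl=[(2,1,2,[G(164,50),G(116,500)]),(2,0,1,[G(140,37),G(155,37)])]
def res(p,ls):
    P=[proj(c,q) for q in tankpolys(p[:2],p[2])]; r=[]
    for k,i,j,pts in ls:
        a,b=P[k][i],P[k][j]; n=np.array([-(b-a)[1],(b-a)[0]])/np.linalg.norm(b-a)
        r+=[float((q-a)@n) for q in pts]
    return r
for ls in (lines,lines+gl):
    f=least_squares(res,[.558,.16,-4.],args=(ls,),x_scale=[.01,.01,1]); print(f.x.round(4),np.round(f.fun,2))
```

```text
[ 0.559   0.1615 -3.7488] [-0.08  0.66  0.53  0.68 -0.04 -0.49  0.47  0.69 -0.04  0.02  1.55  1.39]
[ 0.5589  0.1615 -3.957 ] [ 0.11  0.48  0.6   0.59  0.12 -0.67  0.47  0.46  0.12 -0.16  1.54  1.57
  0.29 -0.37  0.16  0.16]
```

The edge fit gives bay2 at (0.559, 0.161) with yaw -3.95°, agreeing with the networks from two cameras to 1 mm. I'll move the remaining 202 mm along -tool y at height.

Emit:
arm_command(
  slide=[
    [0,-10,0],
    [0.5,-20,0],
    [0.5,-27,0],
    [0.5,-30,0],
    [0,-30,0],
    [0,-27,0],
    [0,-25,0],
    [0,-20,0],
    [0,-10,0],
    [0,-3,0],
  ],
  turn=[0,0,0,0,0,0,0,0,0,0],
  grip=[1,1,1,1,1,1,1,1,1,1],
)

```text
clock: 10.03
position: [0.5588, 0.1641, 0.3057]
ee_rot: [0.999, -0.034, -0.0, -0.0]
ft_force: [-0.0, -0.6, -1.6]
grip_width: 0.123
```

Emit:
arm_command(
  slide=[
    [0,0,0],
    [0,0,5],
    [0,0,10],
    [0,0,10],
    [0,0,10],
    [0,0,10],
    [0,0,5],
    [0,0,0],
    [0,0,0],
    [0,0,0],
  ],
  turn=[0,0,0,0,0,0,0,0,0,0],
  grip=[1,1,1,1,1,1,1,1,1,1],
)

```text
clock: 10.87
position: [0.5595, 0.1619, 0.2564]
ee_rot: [0.999, -0.035, 0.0, -0.0]
ft_force: [0.3, -0.0, -2.2]
grip_width: 0.126
```

```bash
cat > look.py <<'E'
from h import *
import sys
from scipy.spatial.transform import Rotation as Ro
k=sys.argv[1]
o=manip.get_obs(); R=Ro.from_quat(o['ee_rot']).as_matrix(); p=o['position']; yaw=np.arctan2(R[1,0],R[0,0])
print(o['clock'],p,'yaw',np.degrees(yaw),'z axis',R[:,2].round(4),o['ft_force'],o['grip_width'])
for n in('wrist','top','side'):
    c=cam(n); im=manip.camera(n); cv2.imwrite(f'pics/{n}{k}.png',im)
    np.savez(f'{n}{k}.npz',K=c[0],R=c[1],t=c[2])
    for tg in ('tub_bar','bay2'):
        for r in manip.tip_of(tg,n)[:6]: print(n,tg,round(r['score'],2),(c[1].T@(np.array(r['xyz'])-c[2])).round(4))
    if n=='wrist': x0,y0,w,h,s=0,0,640,400,1.25
    elif n=='top': x0,y0,w,h,s=190,150,180,110,4.4
    else: x0,y0,w,h,s=250,120,130,170,3.5
    cr=cv2.resize(im[y0:y0+h,x0:x0+w],None,fx=s,fy=s,interpolation=cv2.INTER_CUBIC); cv2.imwrite(f'pics/{n}{k}c.png',cr)
    off=(x0-.5,y0-.5)
    draw(cr,c,tankpolys((.559,.1613),-3.95),s,off); draw(cr,c,tubpts(p[0],p[1],yaw,p[2]-.096),s,off,(0,0,255))
    cv2.imwrite(f'pics/{n}{k}o.png',cr)
E
python3 look.py 6
```

```text
10.8667 [0.55945492 0.1619341  0.25639185] yaw -4.006429881392001 z axis [ 7.e-04  2.e-04 -1.e+00] [ 0.26106507 -0.04112253 -2.18101069] 0.12568417705092
wrist tub_bar 0.76 [0.5592 0.1648 0.274 ]
top tub_bar 0.95 [ 0.364  -0.5163  0.1189]
top tub_bar 0.89 [ 0.6664 -0.2604  0.1137]
top tub_bar 0.74 [ 0.6937 -0.4552  0.1202]
top tub_bar 0.32 [ 0.7716 -0.0853 -0.0021]
side tub_bar 0.87 [ 0.2793 -0.3284  0.114 ]
side tub_bar 0.82 [ 0.6961 -0.4511  0.116 ]
side tub_bar 0.77 [ 0.6705 -0.2554  0.1153]
side tub_bar 0.75 [ 0.3708 -0.5158  0.1155]
side tub_bar 0.69 [0.5595 0.1619 0.277 ]
side bay2 0.75 [0.5553 0.1612 0.1211]
```

View pics/wrist6o.png

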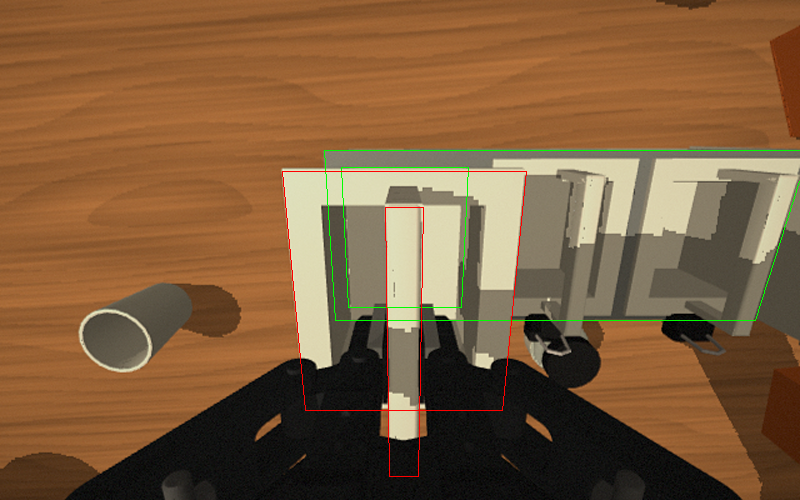

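View pics/top6o.png

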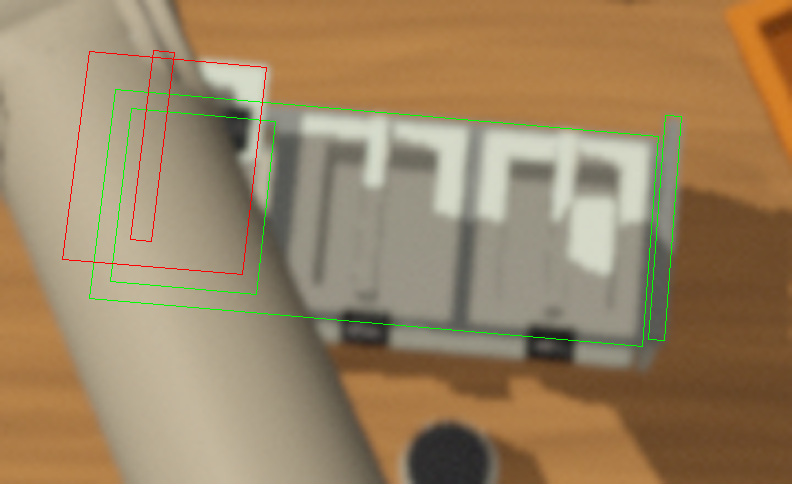

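View pics/side6o.png

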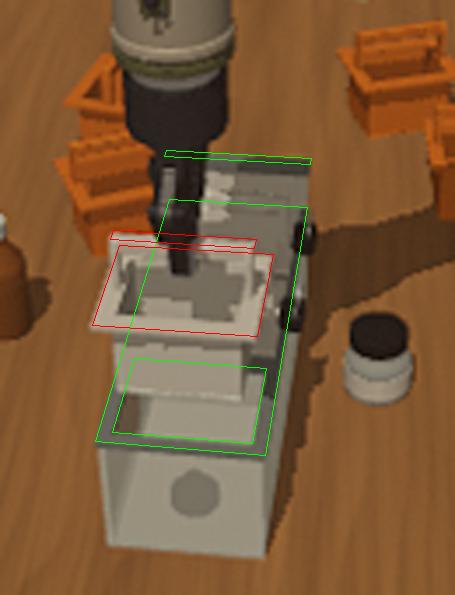

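In the side and top views the tub lies over bay2 as modelled. In the wrist view the tub's front flange edge is at row 168, against 171 modelled, so it sits about 1.4 mm too far in +x. I'll correct -1.5 mm in x and 0.5 mm in y, then descend 25 mm.

Emit:
arm_command(
  slide=[
    [-1.5,0.5,0],
    [0,0,3],
    [0,0,5],
    [0,0,5],
    [0,0,5],
    [0,0,4],
    [0,0,3],
    [0,0,0],
    [0,0,0],
    [0,0,0],
  ],
  turn=[0,0,0,0,0,0,0,0,0,0],
  grip=[1,1,1,1,1,1,1,1,1,1],
)

```text
clock: 12.15
position: [0.5578, 0.1615, 0.2311]
ee_rot: [0.999, -0.035, 0.0, -0.0]
ft_force: [-0.2, 1.1, -2.3]
grip_width: 0.125
```

```bash
python3 look.py 7
python3 - <<'E'
from h import *
im=cv2.imread('pics/side7.png'); cv2.imwrite('pics/s7z.png',cv2.resize(im[170:260,265:345],None,fx=6.5,fy=6.5,interpolation=cv2.INTER_CUBIC))
E
```

```text
12.15 [0.55779924 0.16146038 0.23110062] yaw -4.0056872688455565 z axis [ 3.e-04  0.e+00 -1.e+00] [-0.24078352  1.12859225 -2.31882928] 0.124760416059308
wrist bay2 0.18 [0.558  0.1609 0.2468]
top tub_bar 0.73 [ 0.2781 -0.3336  0.1108]
top tub_bar 0.66 [ 0.6679 -0.2627  0.1116]
top tub_bar 0.66 [ 0.6917 -0.4548  0.1186]
side tub_bar 0.94 [ 0.2797 -0.3281  0.1113]
side tub_bar 0.94 [ 0.6702 -0.2551  0.1129]
side tub_bar 0.72 [ 0.6957 -0.4511  0.1161]
side tub_bar 0.7 [0.5615 0.16   0.2524]
side tub_bar 0.62 [ 0.3682 -0.5158  0.1165]
side tub_bar 0.2 [ 0.5388 -0.1398  0.1675]
side bay2 0.91 [0.5567 0.1611 0.1213]
```

View pics/wrist7o.png

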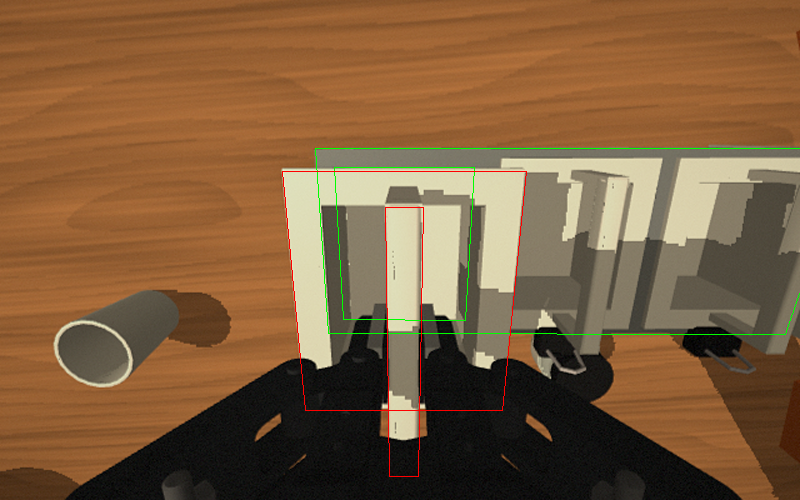

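View pics/side7o.png

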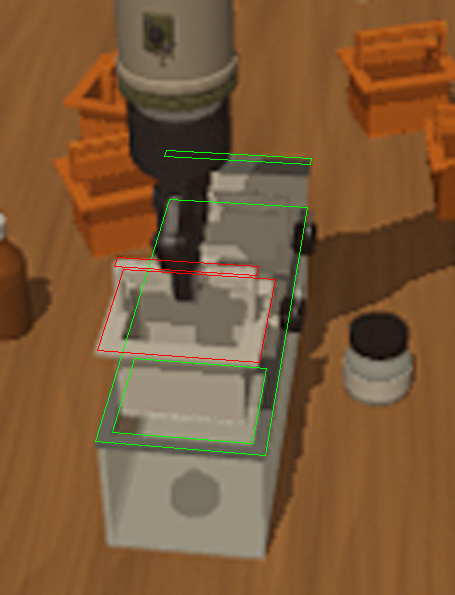

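View pics/s7z.png

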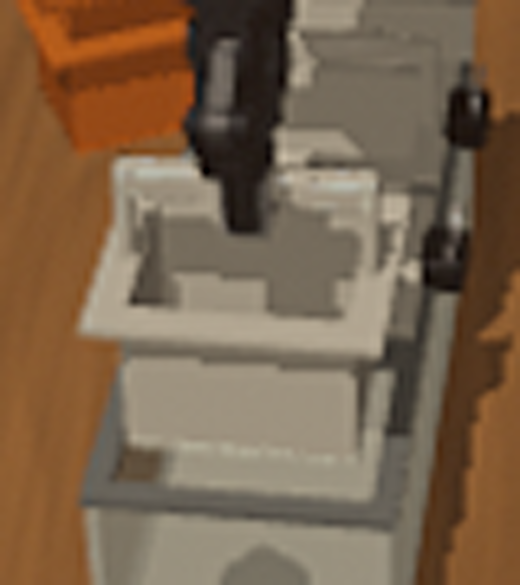

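Run:
```python
from h import *
d=np.load('side7.npz'); c=(d['K'],d['R'],d['t'])
S=lambda *q:np.array(q)/6.5+[264.5,169.5]
u=unproj(c,S((125,447),(358,460)),.1351); print('tub underside +y corners',u.round(4))
f=unproj(c,S((80,331),(382,355)),.208); print('flange +y corners',f.round(4))
r=unproj(c,S((110,478),(378,499)),.12); print('opening +y corners',r.round(4))
y=np.radians(-4); Rm=np.array([[np.cos(y),np.sin(y)],[-np.sin(y),np.cos(y)]])
for n,a,off in(('tub',u,.04),('flange',f,.053),('bay',r,.047)):
    m=Rm@a.mean(0)[:2]; m[1]-=off; print(n,'centre in tank axes',m.round(4),'len',np.linalg.norm(a[0]-a[1]).round(4), 'yaw',np.degrees(np.arctan2(*(a[0]-a[1])[1::-1])).round(2))
# predicted overlay zoom incl underside and opening
im=cv2.imread('pics/side7.png'); s=6.5
cr=cv2.resize(im[170:260,265:345],None,fx=s,fy=s,interpolation=cv2.INTER_CUBIC)
draw(cr,c,tankpolys((.559,.1613),-3.95),s,(264.5,169.5))
fl,bar=tubpts(.5578,.1615,np.radians(-4),.1351); b=fl.mean(0); ub=(fl-b)
e=np.radians(-4);ex=np.array([np.cos(e),np.sin(e),0]);ey=np.array([-np.sin(e),np.cos(e),0])
un=np.array([[.5578,.1615,.1351]+sx*.05*ex+sy*.04*ey for sx,sy in((1,1),(1,-1),(-1,-1),(-1,1))])
draw(cr,c,[fl,bar,un],s,(264.5,169.5),(0,0,255)); cv2.imwrite('pics/s7zo.png',cr)
```

```text
tub underside +y corners [[0.6123 0.2008 0.1351]
 [0.5111 0.2045 0.1351]]
flange +y corners [[0.6252 0.2111 0.208 ]
 [0.4994 0.221  0.208 ]]
opening +y corners [[0.6194 0.2044 0.12  ]
 [0.5022 0.2123 0.12  ]]
tub centre in tank axes [0.5462 0.2014] len 0.1013 yaw -2.08
flange centre in tank axes [0.5458 0.2017] len 0.1262 yaw -4.5
bay centre in tank axes [0.5449 0.2   ] len 0.1175 yaw -3.83
```

View pics/s7zo.png

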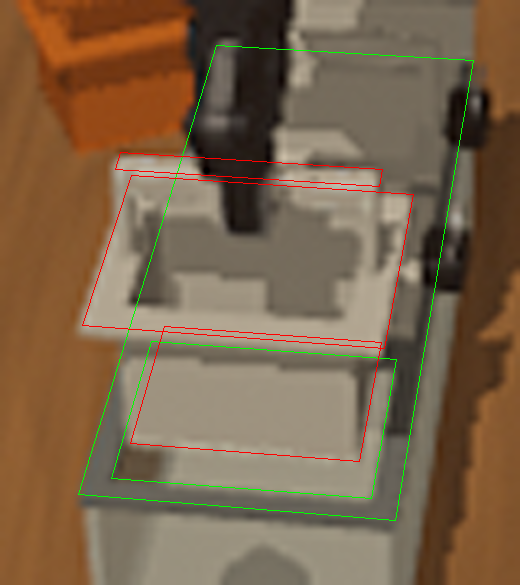

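In the side view the tub is centred over the opening to about 1 mm in x and 1.5 mm in y, level, with its underside at about 0.135 m. I'll hold still briefly, check and hand in.

Emit:
arm_command(
  slide=[
    [-0.5,0.5,0],
    [0,0,0],
    [0,0,0],
    [0,0,0],
    [0,0,0],
    [0,0,0],
    [0,0,0],
    [0,0,0],
  ],
  turn=[0,0,0,0,0,0,0,0],
  grip=[1,1,1,1,1,1,1,1],
)

```text
clock: 13.27
position: [0.5572, 0.1609, 0.2309]
ee_rot: [0.999, -0.035, 0.0, 0.0]
ft_force: [0.2, -0.6, -3.2]
grip_width: 0.131
```

Run:
```python
from workcell import manip
o=manip.get_obs(); print(o['clock'],o['position'],o['ee_rot'],o['ft_force'],o['grip_width'],max(map(abs,o['joint_velocities'])))
print(manip.hand_in())
```

```text
13.2667 [0.55718094 0.1609416  0.23090737] [ 9.99388555e-01 -3.49644716e-02  3.65594004e-05  2.29915169e-05] [ 0.15197001 -0.61217501 -3.18529948] 0.130862342542954 0.001590053113595791
the job is handed in; nothing more can be done
None
```

I gripped the loose white tub by its bar at 60 N and lifted its underside to about 0.21 m. I carried it over the splash guard and both fitted tubs, and stopped with it hovering over the vacant bay (bay2, the +y end). The job was handed in at 13.3 s with the tub still held.

**Last checks:**
- **Height:** the underside is at about 0.135 m, 15 mm above the rim.
- **Level and yaw:** the gripper points straight down and its yaw is -4.0°; the tank's fitted yaw is -3.95°.
- **Alignment:** before a last 0.5 mm nudge, the side view put the tub within about 1 mm in x and 1.5 mm in y of the opening's centre. I took no picture after the nudge.
- **Grip and forces:** the arm was at rest at hand-in. The wrist force was 2–3 N, about the tub's weight, and I saw no sign of contact in the force readings or pictures.

**What disagreed or failed:**
- **Bay position:** the cameras differed by up to about 3 mm in x on where bay2 is (side 0.5553–0.5567, top and wrist 0.5585–0.559). The 7 mm clearance covers this.
- **Yaw from a side-view edge:** one blurry underside edge gave -2.1°, while the flange edge gave -4.5°. I relied on the other fits.
- **Top view:** the arm hid the tub from the top camera at the end, so that view could not confirm the final position.

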